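# Set the board holder's gap to the gauge mark

### The job

Set the circuit-board holder for the next board: with a closed fingertip, roll the exposed top of the knurled wheel towards the jaws, stroke by stroke, until the sliding jaw's pointer stands between the two dark lines on the gauge tag (roll it back if it runs past), then press the round lock plunger at the wheel end fully down. Move the jaw only by the wheel, do not push on the jaw or shift the gauge tag, do not lean hard on the wheel, and pick nothing up: leave all the loose things where they are.

Things in the scene. Friction and masses are not known exactly. Their poses are not given: they have to be found in the camera images.
- holder: Fixed aluminium board holder, base 100 (x) x 300 (y) x 12 mm. Origin on the bench, on the base's long centre line; base from y = -170 to +130 mm. Along y: lock post -140, knurled wheel -70, sliding jaw (90 x 25, top 49 mm above bench, centre -17.5 when open), fixed jaw 85 to 110 (top 48). Gauge rail on the +x side (x = 52 to 72).
- wheel_crest (a point): Top of the knurled steel wheel, at (0, -70, 72) mm in the holder's frame. Wheel 60 mm in diameter, 22 wide; axle level along the holder's x, 30 mm under this point. It stands between two dark steel cheeks (37 mm over both, 60 mm along y) whose tops are 10 mm below the crest, so only the crown is exposed. Axes as the holder's.
- wheel (a joint): Turn of the wheel, rad: 0 with the jaw fully open (where it starts), stops at 0 and 5.2. Grows as the wheel's top rolls towards the holder's +y (towards the jaws), which closes the gap. One radian is 30 mm of rim and moves the jaw 12 mm. About 1 N along the rim turns it; it stays where it is left.
- jaw (a joint): Travel of the sliding jaw towards the fixed jaw (holder's +y), m: 0 fully open (gap 90 mm), at most 0.0624. Driven by the wheel, 0.012 m per rad. The jaw is a dark steel block 25 (y) x 90 (x) x 36 mm with a thin steel pointer on its +x side; the robot must not push on it.
- pointer (a point): Tip of the jaw's pointer, a 2 mm wide steel needle pointing to the holder's +x, 41.5 mm above the bench, in the jaw's mid-plane. Axes as the holder's.
- gauge (a joint): Place of the gauge mark along the rail, m, on the same scale as joint jaw: the pointer stands on the mark when joint jaw equals this value. Stiff: it is clamped and must stay as found.
- mark (a point): Centre between the two dark lines on top of the gauge tag, 36.5 mm above the bench, 5 mm under the pointer's track. The tag is a white plate 44 (x) x 26 (y) x 6 mm on the rail beside the jaws; its two lines run across the rail (along x), each 2 mm wide, with 6 mm clear between them. Axes as the holder's.
- lock (a joint): Travel of the lock plunger, m: 0 up (start), 0.008 fully down at its stop. Moves straight down against about 3 N of steady friction (no spring) and stays where it is left.
- lock_top (a point): Centre of the lock plunger's flat top, a steel button 24 mm in diameter on a dark round post of 32 mm diameter; at (0, -140, 61) mm in the holder's frame when up, 53 mm high when fully down.
- driver: Bystander: black motor driver module, 95 x 118 x 34 mm. Origins of all bystanders: centre of the underside.
- battery: Bystander: 9 V block battery, upright, 26 x 17 x 48 mm.
- tin: Bystander: small round brass flux tin, 44 mm diameter, 20 mm high.
- driver_bit: Bystander: screwdriver lying flat, 160 mm long.
- dropper: Bystander: small white dropper bottle, 28 mm diameter, 80 mm high.
- meter: Bystander: yellow multimeter lying flat, 170 x 85 x 42 mm.

How it is judged:
By the outcome, as a careful person would: the job done as asked, in the order asked, and still so for the second after the job is handed in, with the robot touching nothing.
It also fails if it takes over 48 s, if anything falls off the work surface, if the arm or the gripper's body presses on something with over 40 N, if the wrist force passes 120 N, or if a joint passes its speed limit or range.

### The arm

A 6-joint arm with a two-finger parallel gripper is mounted at the origin on the work surface. World frame = base frame: x ahead of the robot, y to its left, z up, the work surface at z = 0. Lengths are in m, angles in rad, forces in N, time in s.
With the tool pointing down it reaches from about 0.225 to 0.875 m from the base axis. Payload 3.4 kg.
Tool frame: the origin (TCP) lies midway between the tips of the shut fingers; the grasp point (between the pads) lies 19 mm behind it (manip.grip_point_offset is the distance from the TCP to the grasp point, in m); z points along the fingers, y is the line along which they close (so a half turn about z gives the same grasp; the last joint's range is limited). The gripper opens to 85 mm and grips with 20 to 120 N. Pads are 22 mm wide; open, the fingers measure 114 mm over their backs; the gripper's body (76 mm by 85 mm) begins 54 mm behind the grasp point. The pads swing forward as they close: fully open they stand 13 mm farther back than shut.
Start: joints at [-1.226, 0.276, 1.505, -0, 1.361, -0.121], TCP at [0.258, -0.514, 0.231] pointing down, gripper open.
Joint ranges: [-2.89, 2.89], [-0.75, 2.08], [0.22, 2.7], [-1.18, 4.32], [0.11, 2.71], [-2.7, 2.7]. Speed limits (rad/s): [2.57, 2.57, 3.14, 3.14, 3.14, 3.14].

### API

Orientations are given as a unit quaternion [w, x, y, z].
In Python, from rig import manip gives the robot as it stands.
- The arm moves only by the shell command python3 -m handwheel 'ROWS' [FORCE]. ROWS is JSON, a list of rows, each an object with "translation": the shift along the tool's x, y, z in m, a list of three; "angular": the turn, a rotation vector about the tool's x, y, z in degrees, a list of three; "hand": the closure, from 0 (fully open) to 1 (shut). A call has 1 to 10 rows; each row shifts and turns the commanded pose from where the row before left it, along the tool's axes as they then stand; what a row does not reach is not made up. A row lasts 1/12 s, in which the tool goes at most 41.7 mm and 7.16 degrees, less where a joint would pass 70% of its speed; a pose out of reach is approached as far as the arm can. A call with a gripper value outside its range is refused whole. The fingers move at their own pace and stop on an object; FORCE is the grip in N (left out, the last holds). Time passes only in rows, so rows that do not move let the fingers close. It gives the time, the measured TCP pose, the force, the opening and the grip force at its end, in the units of the state.
- manip.get_state(): the state, without advancing time (a new reading comes with each control period).
- manip.get_image(name): name is "scene" or "top" or "wrist"; returns the picture (400x640x3 uint8, red, green, blue); there is no depth.
- manip.camera_info(name): a dict with "camera_matrix" (3x3 intrinsics, pixels), "eye" and "orientation" of the camera in the world; the wrist camera has in their place "tool_from_camera" (4x4, takes a point from camera to tool coordinates, whose origin is the TCP and whose axes are the flange's). Camera axes: x right, y down, z forward; pixel columns grow to the right and rows downward; lengths in m; the calibration is good to about 2 mm. The wrist camera is an equidistant fisheye: a pixel r from the principal point sees the ray r / f radians off the axis. A picture is of the moment at which its call begins: read the wrist's pose just before it. camera_info takes no time and is no camera call.
- manip.sign_off(): hands the job in; it is judged then, once.
The state is a dict: "clock": time; "qpos": joint angles; "qd": joint speeds; "effort": joint torques, N m; "position": TCP position; "ee_rot": TCP orientation; "contact_force": force on the tool from outside, world axes, zero at the start; "moment": the same for the moment, N m; "width": finger opening in m; "gripper_force": force on a finger pad.
Only numpy, scipy, OpenCV 4.12 (cv2) and the standard library are available. Lean on these libraries where they do the work, as an engineer would, in place of code of your own. Each camera call takes 0.05 s, during which the arm holds its last target. There are 200 camera calls.

## Working session

There is one attempt and no reset: what is moved stays moved. The work goes in short steps, Python scripts to look and compute and a shell command to move; the robot and the scene stay as the last step left them, time stands still between calls to the robot, and variables do not carry over. Pictures are saved under pics/ and viewed, at most 10 in all, crops included, and the job is handed in when it is done.

```bash
mkdir -p pics; ls; python3 - <<'E'
from rig import manip
import cv2
for n in("scene","top"):
    cv2.imwrite(f"pics/{n}0.png",manip.get_image(n)[...,::-1]); c=manip.camera_info(n); print(n,c)
print(manip.camera_info("wrist")); s=manip.get_state(); print(s)
E
```

```text
pics
scene {'camera_matrix': array([[383.22934236,   0.        , 320.86656745],
       [  0.        , 383.22934236, 199.89819422],
       [  0.        ,   0.        ,   1.        ]]), 'eye': array([ 0.91218454, -0.27469015,  0.72103178]), 'orientation': array([-0.33240453,  0.87879464,  0.32166445, -0.11729957])}
top {'camera_matrix': array([[419.81635933,   0.        , 313.29238675],
       [  0.        , 419.81635933, 208.1469099 ],
       [  0.        ,   0.        ,   1.        ]]), 'eye': array([0.35503278, 0.15013338, 1.07164582]), 'orientation': array([ 0.07161905, -0.68725059,  0.71863581, -0.07822985])}
{'camera_matrix': array([[309.70691629,   0.        , 317.20348814],
       [  0.        , 309.70691629, 198.49020023],
       [  0.        ,   0.        ,   1.        ]]), 'tool_from_camera': array([[ 8.38422298e-04, -9.55345940e-01, -2.95488465e-01,
         7.55105477e-02],
       [ 9.99999645e-01,  8.26634022e-04,  1.64813686e-04,
         5.24681642e-04],
       [ 8.68067320e-05, -2.95488498e-01,  9.55346293e-01,
        -1.42725349e-01],
       [ 0.00000000e+00,  0.00000000e+00,  0.00000000e+00,
         1.00000000e+00]])}
{'clock': 0.1, 'qpos': array([-1.22597493e+00,  2.76556643e-01,  1.50600838e+00,  4.52287629e-08,
        1.36066143e+00, -1.20996090e-01]), 'qd': array([-0.00158683, -0.00113265, -0.00374102, -0.0021321 , -0.00200238,
        0.00160725]), 'effort': array([ 1.56874958e-03, -4.17699802e+01, -2.46404904e+01, -1.78743103e-04,
        5.82070483e-03,  1.22300570e-06]), 'position': array([ 0.25810547, -0.51330657,  0.23051126]), 'ee_rot': array([-8.11789408e-04,  9.72998826e-01,  2.30808618e-01, -9.12084434e-05]), 'contact_force': array([ 0.12689722,  0.07871416, -0.11227363]), 'moment': array([0.0587965 , 0.05780997, 0.02361498]), 'gripper_force': 0.0, 'width': 0.08525820244106892}
```

View pics/top0.png

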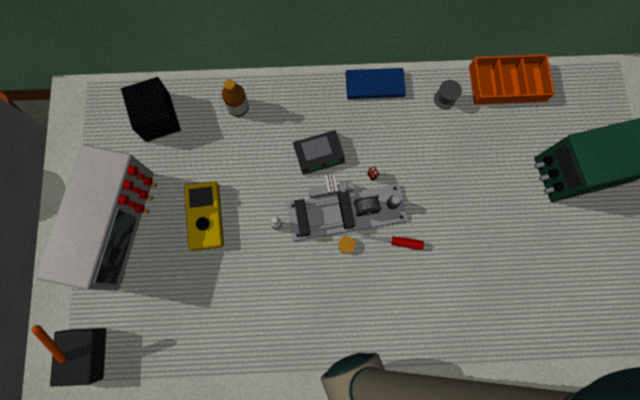

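View pics/scene0.png

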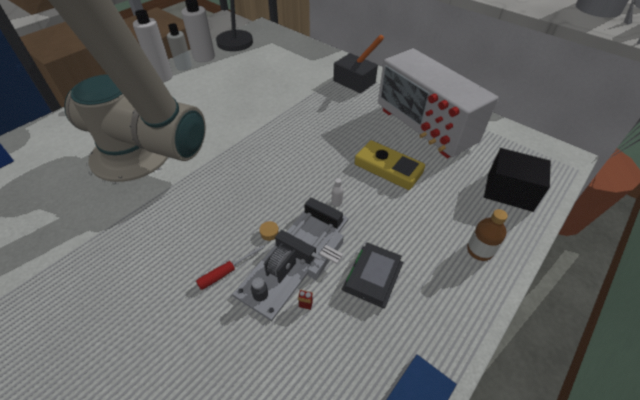

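```bash
python3 - <<'E'
import cv2
a=cv2.imread("pics/top0.png")[165:255,265:425]; cv2.imwrite("pics/topc.png",cv2.resize(a,None,fx=5,fy=5,interpolation=cv2.INTER_CUBIC))
a=cv2.imread("pics/scene0.png")[190:320,225:355]; cv2.imwrite("pics/scenec.png",cv2.resize(a,None,fx=4.6,fy=4.6,interpolation=cv2.INTER_CUBIC))
E
```

```text
(no output)
```

View pics/topc.png

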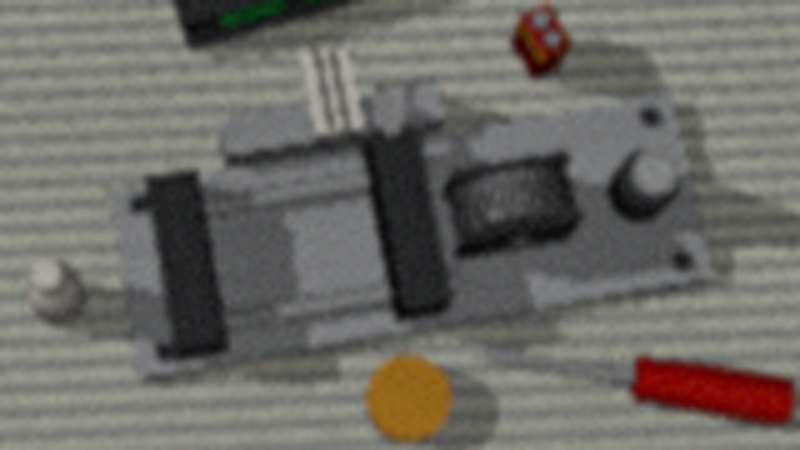

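View pics/scenec.png

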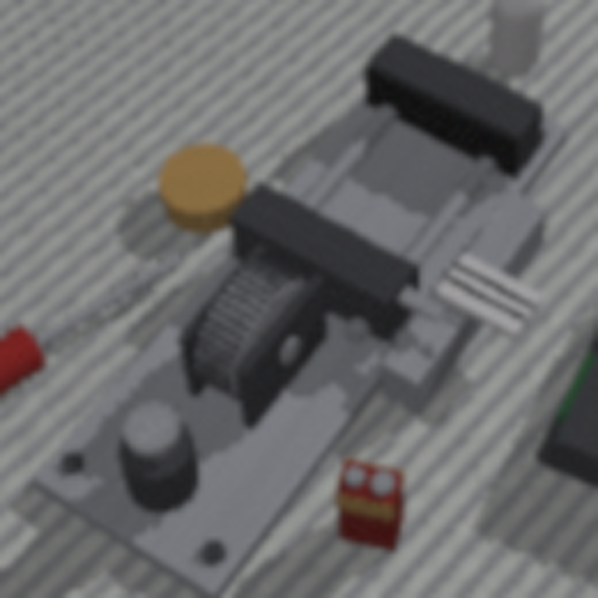

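```bash
cat > h.py <<'E'
import numpy as np
from scipy.spatial.transform import Rotation as R
from scipy.optimize import least_squares
from rig import manip
def q(w): return R.from_quat([w[1],w[2],w[3],w[0]])
def proj(n,P):
    c=manip.camera_info(n); p=q(c["orientation"]).inv().apply(np.atleast_2d(P)-c["eye"]); K=c["camera_matrix"]
    return p[:,:2]/p[:,2:]*K[0,0]+K[:2,2]
T=lambda u,v:((u+.5)/5-.5+265,(v+.5)/5-.5+165)
S=lambda u,v:((u+.5)/4.6-.5+225,(v+.5)/4.6-.5+190)
def world(h,P): # h=x,y,yaw ; P in mm
    P=np.atleast_2d(P)/1000.; return R.from_euler('z',h[2]).apply(P)+[h[0],h[1],0]
E
cat > fit.py <<'E'
from h import *
B=[([50,-170,12],(680,95)),([-50,-170,12],(712,272)),([-50,130,12],(148,375)),([50,130,12],(116,185)),([0,-140,61],(656,176))]
C=[([-50,-170,12],(35,484)),([50,-170,12],(217,596)),([0,-140,61],(156,428)),([50,130,12],(567,130))]
def res(h):
    return np.concatenate([proj("top",world(h,[b[0] for b in B]))-[T(*b[1]) for b in B],proj("scene",world(h,[b[0] for b in C]))-[S(*b[1]) for b in C]])
best=min((least_squares(lambda h:res(h).ravel(),[.4,.1,y],loss='soft_l1') for y in(-3,-1.5,0,1.5)),key=lambda r:r.cost)
h=best.x; print(h,np.degrees(h[2]));print(res(h).round(2))
np.save("h.npy",h)
for nm,p in(("crest",[0,-70,72]),("lock",[0,-140,61])): print(nm,world(h,p))
m=least_squares(lambda p:np.concatenate([(proj("top",world(h,[p[0],p[1],36.5]))-T(339,90)).ravel(),(proj("scene",world(h,[p[0],p[1],36.5]))-S(490,293)).ravel()]),[70,0])
print("mark holder xy",m.x,m.fun, "joint",m.x[1]+17.5)
for nm in("top","scene"): print(nm,proj(nm,world(h,[[0,-70,72],[60,-17.5,41.5],[45,-30,49],[-45,-5,49]])))
E
python3 fit.py
```

```text
[0.56963066 0.06909206 0.13169174] 7.545380764415846
[[-1.41 -0.96]
 [ 0.68  0.61]
 [-1.68  0.33]
 [-1.68  0.56]
 [ 0.02 -1.29]
 [-0.49 -0.35]
 [-0.53  0.93]
 [-0.81  0.58]
 [ 0.67 -0.02]]
crest [[ 5.78822460e-01 -3.01826085e-04  7.20000000e-02]]
lock [[ 0.58801426 -0.06969571  0.061     ]]
mark holder xy [74.86487696  6.85863935] [-0.87969687 -0.13209849 -0.57799287  0.55582616] joint 24.358639351122367
top [[368.75530517 202.32652848]
 [342.11726945 185.87786141]
 [348.33953256 189.92773083]
 [345.44916265 226.3856531 ]]
scene [[279.08310465 254.19361301]
 [318.42389575 257.56730708]
 [309.04970897 256.56596429]
 [281.07819629 229.44251796]]
```

```bash
python3 -m handwheel '[{"translation":[0,0,0],"angular":[0,0,-7.09],"hand":1},{"translation":[0,0,0],"angular":[0,0,-7.09],"hand":1},{"translation":[0,0,0],"angular":[0,0,-7.09],"hand":1},{"translation":[0,0,0],"angular":[0,0,-7.09],"hand":1},{"translation":[0,0,0],"angular":[0,0,-7.09],"hand":1},{"translation":[0,0,0],"angular":[0,0,-7.09],"hand":1},{"translation":[0,0,0],"angular":[0,0,-7.09],"hand":1},{"translation":[0,0,0],"angular":[0,0,-7.09],"hand":1},{"translation":[0,0,0],"angular":[0,0,-7.09],"hand":1},{"translation":[0,0,0],"angular":[0,0,-7.09],"hand":1}]' 30
cat > where.py <<'E'
from h import *
s=manip.get_state(); h=np.load("h.npy"); r=q(s["ee_rot"])
p=R.from_euler('z',-h[2]).apply(s["position"]-[h[0],h[1],0])*1000
t=r.as_matrix(); print("t",s["clock"],"holder mm",p.round(1),"toolyaw rel holder y",np.degrees(np.arctan2(t[1,0],t[0,0])-h[2])-90,"z",t[:,2].round(4))
print("F",R.from_euler('z',-h[2]).apply(s["contact_force"]).round(2),"w",s["width"])
print("to crest, tool mm",(r.inv().apply(world(h,[0,-70,72])[0]-s["position"])*1000).round(1))
E
python3 where.py
```

```text
clock: 0.93
position: [0.2582, -0.5134, 0.2308]
ee_rot: [-0.0, 0.656, 0.754, 0.0]
contact_force: [0.5, 1.0, -0.1]
width: -0.0001
gripper_force: 0.0
t 0.9333 holder mm [-385.3 -536.6  230.8] toolyaw rel holder y 0.3940048167343946 z [-4.e-04  1.e-03 -1.e+00]
F [ 0.67  0.96 -0.14] w -6.520195576713544e-05
to crest, tool mm [463.7 388.5 159.2]
```

```bash
python3 -m handwheel '[{"translation":[0.030,0.026,0],"angular":[0,0,0],"hand":1},{"translation":[0.030,0.026,0],"angular":[0,0,0],"hand":1},{"translation":[0.030,0.026,0],"angular":[0,0,0],"hand":1},{"translation":[0.030,0.026,0],"angular":[0,0,0],"hand":1},{"translation":[0.030,0.026,0],"angular":[0,0,0],"hand":1},{"translation":[0.030,0.026,0],"angular":[0,0,0],"hand":1},{"translation":[0.030,0.026,0],"angular":[0,0,0],"hand":1},{"translation":[0.030,0.026,0],"angular":[0,0,0],"hand":1},{"translation":[0.030,0.026,0],"angular":[0,0,0],"hand":1},{"translation":[0.030,0.026,0],"angular":[0,0,0],"hand":1}]'; python3 where.py
```

```text
clock: 1.77
position: [0.4768, -0.1801, 0.2311]
ee_rot: [-0.0, 0.659, 0.752, -0.0]
contact_force: [0.9, -0.9, 0.7]
width: 0.0004
gripper_force: 0.0
t 1.7667 holder mm [-124.7 -234.9  231.1] toolyaw rel holder y 0.0372199554821151 z [-4.e-04  1.e-04 -1.e+00]
F [ 0.8  -1.03  0.69] w 0.00035818614700575927
to crest, tool mm [164.8 124.9 159.1]
```

```bash
python3 -m handwheel '[{"translation":[0.025,0.021,0.010],"angular":[0,0,0],"hand":1},{"translation":[0.025,0.021,0.015],"angular":[0,0,0],"hand":1},{"translation":[0.025,0.021,0.020],"angular":[0,0,0],"hand":1},{"translation":[0.025,0.021,0.020],"angular":[0,0,0],"hand":1},{"translation":[0.025,0.021,0.020],"angular":[0,0,0],"hand":1},{"translation":[0.025,0.020,0.020],"angular":[0,0,0],"hand":1},{"translation":[0,0,0],"angular":[0,0,0],"hand":1},{"translation":[0,0,0],"angular":[0,0,0],"hand":1}]'; python3 where.py; python3 - <<'E'
from h import *
import cv2
s=manip.get_state(); np.savez("w0.npz",p=s["position"],q=s["ee_rot"])
a=manip.get_image("wrist")[...,::-1]; cv2.imwrite("pics/w0r.png",a)
cv2.imwrite("pics/w0.png",cv2.resize(a,(800,500),interpolation=cv2.INTER_CUBIC))
E
```

```text
clock: 2.43
position: [0.5797, -0.0154, 0.1243]
ee_rot: [-0.002, 0.658, 0.753, -0.001]
contact_force: [-0.9, -1.0, 1.0]
width: 0.0001
gripper_force: 0.0
t 2.4333 holder mm [ -1.1 -85.  124.3] toolyaw rel holder y 0.2233165830020596 z [-4.2e-03  3.0e-04 -1.0e+00]
F [-1.   -0.83  0.95] w 7.667523235401345e-05
to crest, tool mm [15.   1.4 52.3]
```

View pics/w0.png

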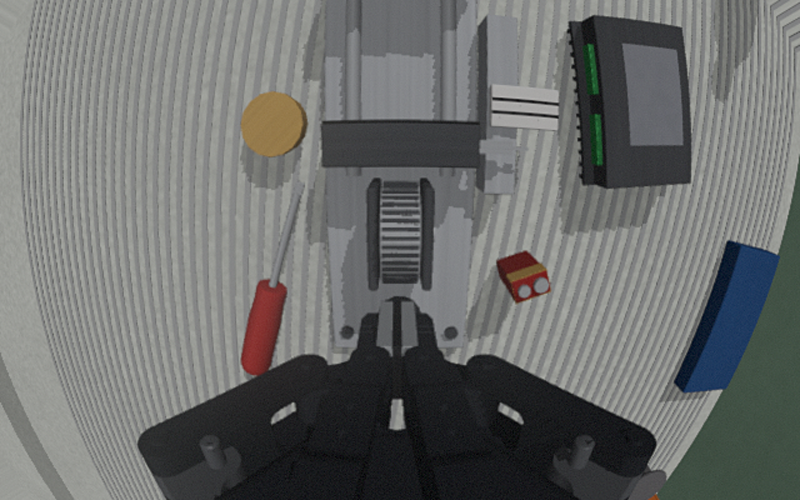

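```bash
cat >> h.py <<'E'
def wproj(P,s):
    c=manip.camera_info("wrist"); M=c["tool_from_camera"]; K=c["camera_matrix"]
    t=q(s["ee_rot"]).inv().apply(np.atleast_2d(P)-s["position"]); x=(t-M[:3,3])@M[:3,:3]
    rr=np.linalg.norm(x[:,:2],axis=1); th=np.arctan2(rr,x[:,2])
    return x[:,:2]/rr[:,None]*(K[0,0]*th)[:,None]+K[:2,2]
E
python3 - <<'E'
from h import *
import cv2
h=np.load("h.npy"); s=manip.get_state()
for n,p in dict(crest=[0,-70,72],jawL1=[-45,-5,49],jawR1=[45,-5,49],jawL2=[-45,-30,49],jawR2=[45,-30,49],ptr=[60,-17.5,41.5],mark=[74.9,6.9,36.5],lock=[0,-140,61],cheekTop=[18.5,-40,62],cheekbot=[18.5,-100,62]).items():
    print(n,(wproj(world(h,p),s)[0]*1.25).round(1))
a=cv2.imread("pics/w0r.png")[55:165,290:450]; cv2.imwrite("pics/w0c.png",cv2.resize(a,None,fx=5,fy=5,interpolation=cv2.INTER_CUBIC))
E
```

```text
crest [398.4 244.6]
jawL1 [318.8 122.3]
jawR1 [478.4 123. ]
jawL2 [319.7 165.8]
jawR2 [477.1 166.4]
ptr [499.8 145.4]
mark [522.  107.1]
lock [397.7 347.1]
cheekTop [433.  185.9]
cheekbot [429.9 289.3]
```

View pics/w0c.png

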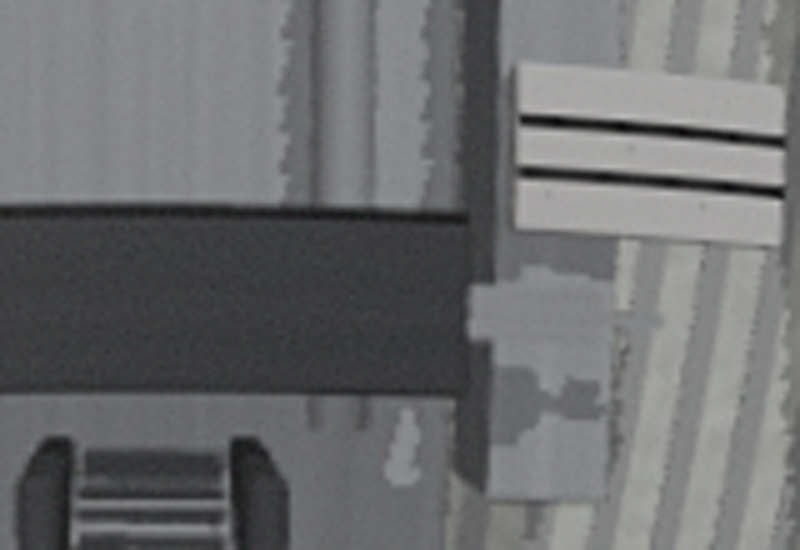

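```bash
python3 -m handwheel '[{"translation":[0.003,0.001,0.015],"angular":[0,0,0],"hand":1},{"translation":[0.002,0,0.015],"angular":[0,0,0],"hand":1},{"translation":[0,0,0.012],"angular":[0,0,0],"hand":1},{"translation":[0,0,0.006],"angular":[0,0,0],"hand":1},{"translation":[0,0,0.002],"angular":[0,0,0],"hand":1},{"translation":[0,0,0],"angular":[0,0,0],"hand":1},{"translation":[0,0,0],"angular":[0,0,0],"hand":1}]'; python3 where.py
```

```text
clock: 3.07
position: [0.5813, -0.0125, 0.0773]
ee_rot: [0.001, 0.659, 0.752, 0.0]
contact_force: [-0.5, 0.3, -0.4]
width: -0.0003
gripper_force: 0.0
t 3.0667 holder mm [  0.9 -82.4  77.3] toolyaw rel holder y -0.007923191783007155 z [ 1.7e-03 -4.0e-04 -1.0e+00]
F [-0.48  0.38 -0.43] w -0.00028028235292617415
to crest, tool mm [12.5 -0.9  5.3]
```

```bash
python3 -m handwheel '[{"translation":[0.003,0,0.002],"angular":[0,0,0],"hand":1},{"translation":[0,0,0.001],"angular":[0,0,0],"hand":1},{"translation":[0,0,0.001],"angular":[0,0,0],"hand":1},{"translation":[0,0,0],"angular":[0,0,0],"hand":1}]'; python3 where.py;python3 -m handwheel '[{"translation":[0,0,0.001],"angular":[0,0,0],"hand":1},{"translation":[0,0,0],"angular":[0,0,0],"hand":1}]'; python3 where.py
```

```text
clock: 3.4
position: [0.5804, -0.0087, 0.0723]
ee_rot: [0.0, 0.659, 0.752, -0.0]
contact_force: [-0.3, -0.9, 0.2]
width: 0.0002
gripper_force: 0.0
t 3.4 holder mm [  0.4 -78.5  72.3] toolyaw rel holder y 0.061191077623888646 z [ 0.e+00 -1.e-04 -1.e+00]
F [-0.44 -0.8   0.21] w 0.00015681403365890365
to crest, tool mm [ 8.5 -0.4  0.3]
clock: 3.57
position: [0.5805, -0.0088, 0.0719]
ee_rot: [0.0, 0.659, 0.752, 0.0]
contact_force: [-0.5, 0.6, 3.2]
width: 0.0
gripper_force: 1.6
t 3.5667 holder mm [  0.6 -78.6  71.9] toolyaw rel holder y 0.05163953980863312 z [ 4.e-04 -1.e-04 -1.e+00]
F [-0.38  0.64  3.17] w 3.209126442445492e-05
to crest, tool mm [ 8.6 -0.6 -0.1]
```

```bash
python3 -m handwheel '[{"translation":[0.002,0,0.0002],"angular":[0,0,0],"hand":1},{"translation":[0.002,0,0],"angular":[0,0,0],"hand":1},{"translation":[0.002,0,0],"angular":[0,0,0],"hand":1},{"translation":[0,0,0],"angular":[0,0,0],"hand":1}]'; python3 where.py;python3 -m handwheel '[{"translation":[0.002,0,0],"angular":[0,0,0],"hand":1},{"translation":[0.002,0,0],"angular":[0,0,0],"hand":1},{"translation":[0.002,0,0],"angular":[0,0,0],"hand":1},{"translation":[0.002,0,0],"angular":[0,0,0],"hand":1},{"translation":[0.002,0,0],"angular":[0,0,0],"hand":1},{"translation":[0.002,0,0],"angular":[0,0,0],"hand":1}]'; python3 where.py; cat > jaw.py <<'E'
import sys,cv2
from h import *
h=np.load("h.npy"); s=manip.get_state(); a=manip.get_image("wrist")
g=cv2.cvtColor(a,cv2.COLOR_RGB2GRAY).astype(float); cv2.imwrite(f"pics/{sys.argv[1]}.png",a[...,::-1])
ys=np.arange(-35,60,.25)
def prof(xs,z): # mean intensity along holder y
    P=np.array([[x,y,z] for y in ys for x in xs]); uv=wproj(world(h,P),s).astype(np.float32)
    return cv2.remap(g.astype(np.float32),uv[:,:1],uv[:,1:],cv2.INTER_LINEAR).reshape(len(ys),-1).mean(1)
p=prof(np.arange(-10,36,3),49); d=np.gradient(p); e=ys[np.argmax(d)]
t=prof(np.arange(62,92,3),36.5); tt=cv2.GaussianBlur(t[:,None].astype(np.float32),(1,5),1).ravel()
from scipy.signal import find_peaks
k,pr=find_peaks(-tt,prominence=25); print("front edge y",e,"jaw",e+5,"dark tag lines",[(ys[i],round(float(v))) for i,v in zip(k,pr["prominences"])])
E
python3 jaw.py w1
```

```text
clock: 3.9
position: [0.5798, -0.0028, 0.072]
ee_rot: [0.0, 0.659, 0.752, 0.0]
contact_force: [-2.8, -0.2, 5.4]
width: 0.0004
gripper_force: 2.9
t 3.9 holder mm [  0.6 -72.6  72. ] toolyaw rel holder y 0.060691373036902974 z [ 9.e-04 -4.e-04 -1.e+00]
F [-2.76  0.21  5.35] w 0.0003706344870020082
to crest, tool mm [ 2.6 -0.6 -0. ]
clock: 4.4
position: [0.5782, 0.0088, 0.0719]
ee_rot: [0.001, 0.659, 0.752, -0.0]
contact_force: [-1.4, -1.2, 5.2]
width: -0.0001
gripper_force: 2.5
t 4.4 holder mm [  0.6 -60.9  71.9] toolyaw rel holder y 0.05881319648624128 z [ 9.e-04 -9.e-04 -1.e+00]
F [-1.54 -1.02  5.21] w -0.0001379419297086408
to crest, tool mm [-9.1 -0.6 -0.1]
front edge y 6.0 jaw 11.0 dark tag lines [(np.float64(4.5), 141), (np.float64(12.5), 149)]
```

```bash
python3 - <<'E'
import cv2
a=cv2.imread("pics/w1.png"); print(a.shape)
a=a[75:195,290:450]; cv2.imwrite("pics/w1c.png",cv2.resize(a,None,fx=5,fy=5,interpolation=cv2.INTER_CUBIC))
E
sed -e 's/s=manip.get_state(); a=manip.get_image("wrist")/z=np.load("w0.npz"); s={"position":z["p"],"ee_rot":z["q"]}; a=cv2.imread("pics\/w0r.png")[...,::-1].copy()/' jaw.py > jaw0.py; python3 jaw0.py tmp
```

```text
(400, 640, 3)
front edge y -2.75 jaw 2.25 dark tag lines [(np.float64(4.5), 126), (np.float64(12.5), 133)]
```

View pics/w1c.png

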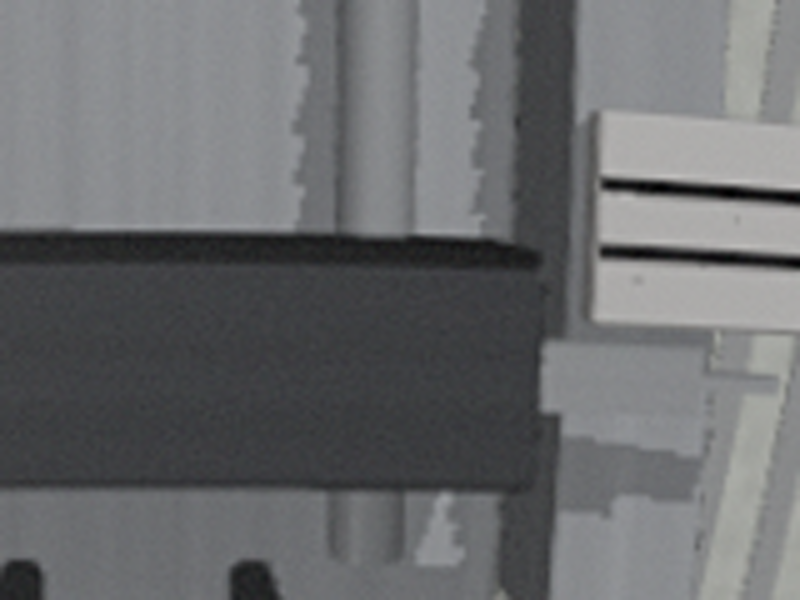

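```bash
python3 -m handwheel '[{"translation":[0,0,-0.006],"angular":[0,0,0],"hand":1},{"translation":[-0.010,0,0],"angular":[0,0,0],"hand":1},{"translation":[-0.009,0,0],"angular":[0,0,0],"hand":1},{"translation":[0,-0.0005,0],"angular":[0,0,0],"hand":1},{"translation":[0,0,0.004],"angular":[0,0,0],"hand":1},{"translation":[0,0,0.001],"angular":[0,0,0],"hand":1},{"translation":[0,0,0.001],"angular":[0,0,0],"hand":1},{"translation":[0,0,0],"angular":[0,0,0],"hand":1}]'; python3 where.py;python3 -m handwheel '[{"translation":[0.002,0,0],"angular":[0,0,0],"hand":1},{"translation":[0.002,0,0],"angular":[0,0,0],"hand":1},{"translation":[0.002,0,0],"angular":[0,0,0],"hand":1},{"translation":[0.002,0,0],"angular":[0,0,0],"hand":1},{"translation":[0.002,0,0],"angular":[0,0,0],"hand":1},{"translation":[0.002,0,0],"angular":[0,0,0],"hand":1},{"translation":[0.002,0,0],"angular":[0,0,0],"hand":1},{"translation":[0.002,0,0],"angular":[0,0,0],"hand":1},{"translation":[0.002,0,0],"angular":[0,0,0],"hand":1},{"translation":[0,0,0],"angular":[0,0,0],"hand":1}]'; python3 where.py; python3 jaw.py w2
```

```text
clock: 5.12
position: [0.58, -0.0103, 0.0716]
ee_rot: [0.0, 0.659, 0.752, -0.0]
contact_force: [-2.0, -1.4, 5.3]
width: 0.0002
gripper_force: 2.7
t 5.1167 holder mm [ -0.1 -80.1  71.6] toolyaw rel holder y 0.06016435124716679 z [ 0.e+00 -9.e-04 -1.e+00]
F [-2.22 -1.16  5.32] w 0.0002246912568459765
to crest, tool mm [10.1  0.2 -0.4]
clock: 5.95
position: [0.5775, 0.0083, 0.0719]
ee_rot: [0.0, 0.659, 0.753, -0.0]
contact_force: [-1.9, 1.3, 7.1]
width: -0.0003
gripper_force: 3.5
t 5.95 holder mm [ -0.2 -61.3  71.9] toolyaw rel holder y 0.07093647197420694 z [ 2.e-04 -2.e-04 -1.e+00]
F [-1.68  1.56  7.06] w -0.00026815015498527124
to crest, tool mm [-8.7  0.2 -0.1]
front edge y 12.5 jaw 17.5 dark tag lines [(np.float64(4.5), 141), (np.float64(12.5), 138)]
```

```bash
python3 -m handwheel '[{"translation":[0,0,-0.006],"angular":[0,0,0],"hand":1},{"translation":[-0.010,0,0],"angular":[0,0,0],"hand":1},{"translation":[-0.008,0,0],"angular":[0,0,0],"hand":1},{"translation":[0,0,0],"angular":[0,0,0],"hand":1},{"translation":[0,0,0.004],"angular":[0,0,0],"hand":1},{"translation":[0,0,0.001],"angular":[0,0,0],"hand":1},{"translation":[0,0,0.0008],"angular":[0,0,0],"hand":1},{"translation":[0,0,0],"angular":[0,0,0],"hand":1}]'; python3 where.py;python3 -m handwheel '[{"translation":[0.002,0,0],"angular":[0,0,0],"hand":1},{"translation":[0.002,0,0],"angular":[0,0,0],"hand":1},{"translation":[0.002,0,0],"angular":[0,0,0],"hand":1},{"translation":[0.002,0,0],"angular":[0,0,0],"hand":1},{"translation":[0.002,0,0],"angular":[0,0,0],"hand":1},{"translation":[0.002,0,0],"angular":[0,0,0],"hand":1},{"translation":[0.002,0,0],"angular":[0,0,0],"hand":1},{"translation":[0.002,0,0],"angular":[0,0,0],"hand":1},{"translation":[0.002,0,0],"angular":[0,0,0],"hand":1},{"translation":[0,0,0],"angular":[0,0,0],"hand":1}]'; python3 where.py; python3 jaw.py w3; python3 - <<'E'
import cv2
a=cv2.imread("pics/w3.png")
a=a[75:195,370:490]; cv2.imwrite("pics/w3c.png",cv2.resize(a,None,fx=5,fy=5,interpolation=cv2.INTER_CUBIC))
E
```

```text
clock: 6.67
position: [0.58, -0.0103, 0.0717]
ee_rot: [0.0, 0.659, 0.752, -0.0]
contact_force: [-0.5, -1.4, 4.8]
width: 0.0002
gripper_force: 2.3
t 6.6667 holder mm [ -0.1 -80.1  71.7] toolyaw rel holder y 0.05862789590997863 z [ 0.e+00 -8.e-04 -1.e+00]
F [-0.72 -1.32  4.83] w 0.000232609691236339
to crest, tool mm [10.1  0.1 -0.3]
clock: 7.5
position: [0.5776, 0.0083, 0.0719]
ee_rot: [0.0, 0.659, 0.753, 0.0]
contact_force: [-1.7, 0.7, 5.9]
width: -0.0001
gripper_force: 3.0
t 7.5 holder mm [ -0.1 -61.3  71.9] toolyaw rel holder y 0.07119864413272126 z [ 2.e-04 -1.e-04 -1.e+00]
F [-1.64  0.91  5.94] w -9.052383577300827e-05
to crest, tool mm [-8.7  0.1 -0.1]
front edge y 19.75 jaw 24.75 dark tag lines [(np.float64(4.25), 73), (np.float64(12.5), 140)]
```

View pics/w3c.png

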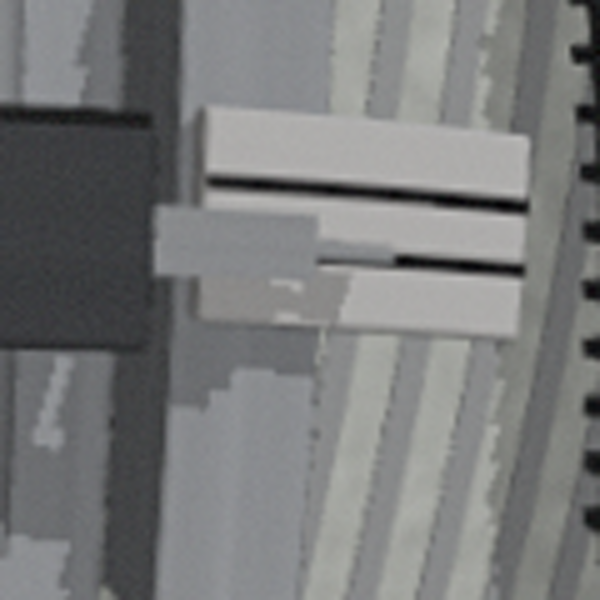

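```bash
python3 -m handwheel '[{"translation":[0,0,-0.006],"angular":[0,0,0],"hand":1},{"translation":[-0.010,0,0],"angular":[0,0,0],"hand":1},{"translation":[0,0,0],"angular":[0,0,0],"hand":1},{"translation":[0,0,0.004],"angular":[0,0,0],"hand":1},{"translation":[0,0,0.001],"angular":[0,0,0],"hand":1},{"translation":[0,0,0.001],"angular":[0,0,0],"hand":1},{"translation":[0,0,0],"angular":[0,0,0],"hand":1}]'; python3 where.py;python3 -m handwheel '[{"translation":[0.002,0,0],"angular":[0,0,0],"hand":1},{"translation":[0.002,0,0],"angular":[0,0,0],"hand":1},{"translation":[0.0025,0,0],"angular":[0,0,0],"hand":1},{"translation":[0,0,0],"angular":[0,0,0],"hand":1},{"translation":[0,0,0],"angular":[0,0,0],"hand":1}]'; python3 where.py; python3 -m handwheel '[{"translation":[0,0,-0.006],"angular":[0,0,0],"hand":1},{"translation":[0,0,0],"angular":[0,0,0],"hand":1},{"translation":[0,0,0],"angular":[0,0,0],"hand":1}]';python3 where.py; python3 jaw.py w4; python3 - <<'E'
import cv2
a=cv2.imread("pics/w4.png")
a=a[75:175,370:490]; cv2.imwrite("pics/w4c.png",cv2.resize(a,None,fx=6,fy=6,interpolation=cv2.INTER_CUBIC))
E
```

```text
clock: 8.13
position: [0.5789, -0.0023, 0.0719]
ee_rot: [0.0, 0.659, 0.752, -0.0]
contact_force: [-1.0, -0.6, 6.6]
width: 0.0001
gripper_force: 3.4
t 8.1333 holder mm [ -0.1 -72.   71.9] toolyaw rel holder y 0.04213236353693617 z [ 0.e+00 -6.e-04 -1.e+00]
F [-1.03 -0.51  6.56] w 5.604005051022177e-05
to crest, tool mm [ 2.   0.1 -0.1]
clock: 8.55
position: [0.578, 0.0046, 0.0719]
ee_rot: [0.0, 0.659, 0.752, 0.0]
contact_force: [-1.2, 0.9, 6.3]
width: 0.0001
gripper_force: 3.5
t 8.55 holder mm [ -0.2 -65.   71.9] toolyaw rel holder y 0.05018977022233173 z [ 1.e-04 -1.e-04 -1.e+00]
F [-1.06  1.08  6.29] w 6.74747109732719e-05
to crest, tool mm [-5.   0.2 -0.1]
clock: 8.8
position: [0.5782, 0.0045, 0.0773]
ee_rot: [0.0, 0.659, 0.752, 0.0]
contact_force: [0.3, 0.1, -0.4]
width: -0.0
gripper_force: 0.0
t 8.8 holder mm [ -0.  -65.2  77.3] toolyaw rel holder y 0.03959079658757503 z [ 2.e-04 -0.e+00 -1.e+00]
F [ 0.3   0.03 -0.39] w -7.3788938668360835e-06
to crest, tool mm [-4.8 -0.   5.3]
front edge y 22.25 jaw 27.25 dark tag lines [(np.float64(4.25), 111), (np.float64(12.5), 117)]
```

View pics/w4c.png

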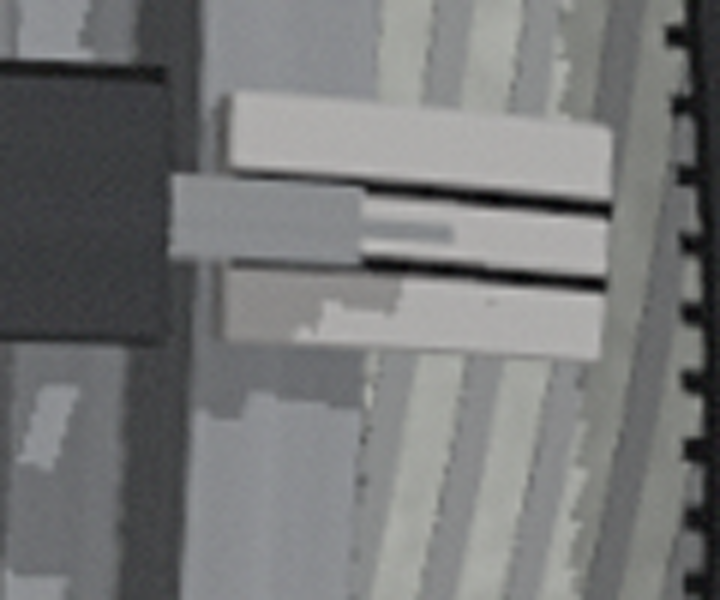

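```bash
python3 -m handwheel '[{"translation":[0,0,-0.015],"angular":[0,0,0],"hand":1},{"translation":[-0.020,0,0],"angular":[0,0,0],"hand":1},{"translation":[-0.025,0,0],"angular":[0,0,0],"hand":1},{"translation":[-0.025,0,0],"angular":[0,0,0],"hand":1},{"translation":[-0.005,0,0],"angular":[0,0,0],"hand":1},{"translation":[0,0,0.015],"angular":[0,0,0],"hand":1},{"translation":[0,0,0.010],"angular":[0,0,0],"hand":1},{"translation":[0,0,0],"angular":[0,0,0],"hand":1},{"translation":[0,0,0],"angular":[0,0,0],"hand":1}]'; python3 where.py;python3 -m handwheel '[{"translation":[0,0,0.002],"angular":[0,0,0],"hand":1},{"translation":[0,0,0.002],"angular":[0,0,0],"hand":1},{"translation":[0,0,0.002],"angular":[0,0,0],"hand":1},{"translation":[0,0,0.002],"angular":[0,0,0],"hand":1},{"translation":[0,0,0],"angular":[0,0,0],"hand":1}]'; python3 where.py
```

```text
clock: 9.6
position: [0.587, -0.0691, 0.0662]
ee_rot: [-0.001, 0.659, 0.752, -0.001]
contact_force: [-0.7, 0.5, -0.2]
width: -0.0002
gripper_force: 0.0
t 9.6 holder mm [  -1.  -139.3   66.2] toolyaw rel holder y 0.06255646325871567 z [-2.8e-03  8.0e-04 -1.0e+00]
F [-0.63  0.59 -0.17] w -0.00018519979247041875
to crest, tool mm [69.3  1.  -5.7]
clock: 10.02
position: [0.5883, -0.0696, 0.0594]
ee_rot: [0.0, 0.659, 0.752, 0.0]
contact_force: [0.6, -0.8, 0.4]
width: -0.0
gripper_force: 0.0
t 10.0167 holder mm [   0.3 -140.    59.4] toolyaw rel holder y 0.05468760836058095 z [ 7.e-04 -0.e+00 -1.e+00]
F [ 0.47 -0.91  0.38] w -3.947885921169465e-05
to crest, tool mm [ 70.   -0.2 -12.6]
```

```bash
python3 -m handwheel '[{"translation":[0,0,0.002],"angular":[0,0,0],"hand":1},{"translation":[0,0,0.002],"angular":[0,0,0],"hand":1}]'; python3 where.py; python3 -m handwheel '[{"translation":[0,0,0.001],"angular":[0,0,0],"hand":1},{"translation":[0,0,0.001],"angular":[0,0,0],"hand":1},{"translation":[0,0,0],"angular":[0,0,0],"hand":1}]'; python3 where.py
```

```text
clock: 10.18
position: [0.5883, -0.0697, 0.0556]
ee_rot: [0.0, 0.659, 0.752, 0.0]
contact_force: [-0.4, 1.7, 3.8]
width: -0.0002
gripper_force: 1.5
t 10.1833 holder mm [   0.2 -140.    55.6] toolyaw rel holder y 0.03822803554355403 z [ 8.e-04  1.e-04 -1.e+00]
F [-0.15  1.77  3.81] w -0.00024233171410588346
to crest, tool mm [ 70.   -0.2 -16.4]
clock: 10.43
position: [0.5882, -0.0698, 0.0532]
ee_rot: [0.0, 0.659, 0.752, 0.0]
contact_force: [1.3, 0.7, 0.8]
width: 0.0002
gripper_force: 0.7
t 10.4333 holder mm [   0.2 -140.1   53.2] toolyaw rel holder y 0.031947531181643285 z [ 4.e-04  1.e-04 -1.e+00]
F [1.4  0.49 0.84] w 0.00015096279760825525
to crest, tool mm [ 70.1  -0.1 -18.8]
```

```bash
python3 -m handwheel '[{"translation":[0,0,0.001],"angular":[0,0,0],"hand":1},{"translation":[0,0,0.001],"angular":[0,0,0],"hand":1},{"translation":[0,0,0],"angular":[0,0,0],"hand":1}]'; python3 where.py
```

```text
clock: 10.68
position: [0.5883, -0.0698, 0.0529]
ee_rot: [0.0, 0.659, 0.752, 0.0]
contact_force: [-2.1, 2.4, 11.5]
width: 0.0001
gripper_force: 5.8
t 10.6833 holder mm [   0.2 -140.1   52.9] toolyaw rel holder y 0.04476849267867067 z [ 1.e-03 -1.e-04 -1.e+00]
F [-1.81  2.62 11.54] w 8.986897055937842e-05
to crest, tool mm [ 70.1  -0.2 -19.2]
```

```bash
python3 -m handwheel '[{"translation":[0,0,-0.005],"angular":[0,0,0],"hand":1},{"translation":[0,0,-0.020],"angular":[0,0,0],"hand":1},{"translation":[0,0,-0.020],"angular":[0,0,0],"hand":1},{"translation":[0.020,0,-0.020],"angular":[0,0,0],"hand":1},{"translation":[0.020,0,-0.010],"angular":[0,0,0],"hand":1},{"translation":[0.015,0,0],"angular":[0,0,0],"hand":1},{"translation":[0,0,0],"angular":[0,0,0],"hand":1},{"translation":[0,0,0],"angular":[0,0,0],"hand":1},{"translation":[0,0,0],"angular":[0,0,0],"hand":1}]'; python3 jaw.py w5; python3 - <<'E'
import cv2
a=cv2.imread("pics/w5.png")
a=a[50:300,230:480]; cv2.imwrite("pics/w5c.png",cv2.resize(a,(600,600),interpolation=cv2.INTER_CUBIC))
E
```

```text
clock: 11.43
position: [0.5801, -0.0157, 0.1251]
ee_rot: [-0.001, 0.659, 0.753, -0.001]
contact_force: [0.6, 0.1, -0.1]
width: -0.0007
gripper_force: 0.0
front edge y 22.25 jaw 27.25 dark tag lines [(np.float64(4.5), 115), (np.float64(12.5), 97)]
```

View pics/w5c.png

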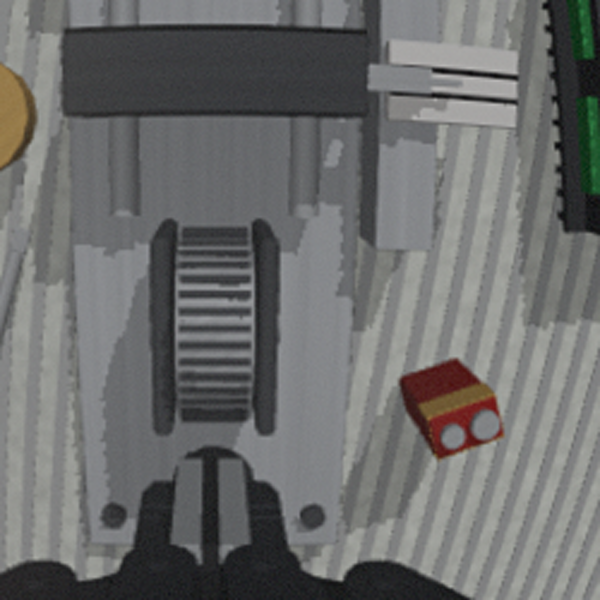

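The pointer (about 445, 83) still stands between the two dark lines (about 70 and 97). The tag and the loose things are where they were, and the plunger reached its stop at 53 mm.

```bash
python3 -c "
from rig import manip
print(manip.sign_off())"
```

```text
the job is handed in; nothing more can be done
None
```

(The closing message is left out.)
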